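# Check the drone propellers on the knife edge

## Robot

A 7-joint arm with a two-finger parallel gripper is mounted at the origin on the work surface. World frame = base frame: x ahead of the robot, y to its left, z up, the work surface at z = 0. Lengths are in m, angles in rad, forces in N, time in s.
With the tool pointing down it reaches from about 0.425 to 0.925 m from the base axis. Payload 6.8 kg.
Tool frame: the origin (TCP) lies on the centre line of the jaws, within the pads' length; the fingertips stand 14 mm ahead of it and the grasp point (between the pads) lies 5 mm behind it (r.nose_length is the distance from the TCP to the fingertips, in m); z points along the fingers, y is the direction in which the jaws open and shut (so a half turn about z gives the same grasp; the last joint's range is limited). The gripper opens to 85 mm and grips with 20 to 120 N. Pads are 22 mm wide; open, the fingers measure 114 mm over their backs; the gripper's body (76 mm by 85 mm) begins 54 mm behind the grasp point. The pads swing forward as they close: fully open they stand 13 mm farther back than shut.
Start: joints at [-1.398, 0.477, 0.022, 1.555, -0.011, 1.109, -0.083], TCP at [0.187, 0.649, 0.245] pointing down, gripper open.
Joint ranges: [-2.96, 2.96], [-0.34, 2.1], [-1.41, 1.46], [0.24, 2.44], [-1.37, 4.51], [0.17, 1.92], [-2.96, 2.96]. Speed limits (rad/s): [2.39, 2.39, 3.14, 3.14, 3.14, 3.14, 3.14].

## Interface

Orientations are given as a rotation vector (axis times angle).
In Python, from bench import r, imaging, look_for, outline_of gives the robot as it stands. The module is installed in compiled form; this text tells all that it offers.
- The arm moves only by the tool carry_out, never from a script. Its arguments are lists of equal length, an entry for each row: "offset": the shift along the tool's x, y, z as a fraction of full scale, a list of three; "turn": the turn, a rotation vector about the tool's x, y, z as a fraction of full scale, a list of three. A call has 1 to 8 rows; each row is the pose to reach, as a shift and turn from the pose commanded when the call began, along the tool's axes at that moment; what a row does not reach only later rows make up. Full scale, the value 1, is 0.5 m for a shift and 1.5 rad for a turn. A row lasts 1/10 s, in which the tool goes at most 50 mm and 8.59 degrees, less where a joint would pass 70% of its speed; a pose out of reach is approached as far as the arm can. A call with a number of a shift or a turn outside -1 to 1 is refused whole. A call with a gripper value outside its range is refused whole. "hand" is the closure, from 0 (fully open) to 1 (shut), set as the call begins (left out, the last holds). The fingers move at their own pace and stop on an object; "force" is the grip in N (left out, the last holds). Time passes only in rows, so rows that repeat a pose let the fingers close. It gives the time, the measured TCP pose, the force and the opening at its end, in the units of the state.
- r.get_obs(): the state, without advancing time (a new reading comes with each control period).
- imaging.grab_frame(name): name is "scene" or "top"; returns a dict with "pixels" (400x640x3 uint8, red, green, blue), "fx", "fy", "cx", "cy" (pixels), "k1" (the pictures are not rectified: a ray, as slopes to the right and down, at radius r is drawn at 1 + k1 r^2 times it, then the intrinsics apply), "R" (3x3) and "t" (3): a world point X has camera coordinates R X + t. Camera axes: x right, y down, z forward; pixel columns grow to the right and rows downward; lengths in m; the calibration is good to about 2 mm. A picture is of the moment at which its call begins. There is no depth.
- r.hand_in(): hands the job in, once; it reports no verdict.
Trained networks look in the newest picture that a camera, given by its name, has taken for a name from the list of things; names that differ only in an ending like _2 or _b are one class to them, and where a whole thing is asked for, a point or a joint stands for the part that bears it (a point fixed in the world has none). Each returns a list of dicts, best first, with "score" (0 to 1); they miss things now and then, are a little off and sometimes report something else, mostly with a low value. They report only what shows in the picture. A call takes as long as a camera call. They do not tell look-alikes from the thing itself.
- look_for(query, camera): "xyz" ([x, y, z] in m, in the coordinates of the camera as it stood for that picture, good to about 4 mm: the middle of the surface that is visible of it).
- outline_of(query, camera): "region" (400x640 bool, what is visible of it).
The state is a dict: "clock": time; "joints": joint angles; "qvel": joint speeds; "tau": joint torques, N m; "tcp_pos": TCP position; "orientation": TCP orientation; "contact_force": force on the tool from outside, world axes, zero at the start; "moment": the same for the moment, N m; "grip_width": finger opening in m.
Only numpy, scipy, OpenCV 4.12 (cv2) and the standard library are available. Lean on these libraries where they do the work, as an engineer would, in place of code of your own. Each camera call takes 0.05 s, during which the arm holds its last target. There are 200 camera calls.

## Task

Check the two wooden propellers on the knife-edge stand, one at a time: lay each across the steel edge at the middle of its hub, let go, and see whether it stays level or drops a blade. Before you try the next, put it away: one that balances goes flat on the floor of the grey plastic tray, and one that drops a blade goes into the white carton. Set them down rather than drop them, and leave the other things on the table where they are.

Things in the scene. Friction and masses are not known exactly. Their poses are not given: they have to be found in the camera images.
- prop_1: wooden two-blade propeller, 200 mm from tip to tip, 24 mm across the blades, about 24 to 42 g. Origin: middle of the underside of its hub; x along the blades, z up. The hub is a block 30 (x) x 28 (y) x 16 (z) mm with flat sides; the blades spring from its mid height (undersides 4 mm above the hub's). It lies right way up on the table. The two look alike; a sound one balances at the middle of its hub, a bad one about 14 mm to one side, in a blade
- prop_2: wooden two-blade propeller, 200 mm from tip to tip, 24 mm across the blades, about 24 to 42 g. Origin: middle of the underside of its hub; x along the blades, z up. The hub is a block 30 (x) x 28 (y) x 16 (z) mm with flat sides; the blades spring from its mid height (undersides 4 mm above the hub's). It lies right way up on the table. The two look alike; a sound one balances at the middle of its hub, a bad one about 14 mm to one side, in a blade
- stand: knife-edge balancing stand, fixed: grey base plate 110 x 110 mm, its top 12 mm above the table, on three levelling screws, with a steel blade clamped upright across its middle. Origin on the table under the middle of the blade; the blade runs along y, z up
- knife_edge (a point): middle of the stand's knife edge, 34 mm above the table. The edge is a flat land 7 mm wide (x) and 60 mm long (along y). A sound propeller laid along x stays level if its hub's middle is within 3 mm of this line; if it is laid farther out it tips like a bad one and should be laid again. A bad one laid so drops its heavy blade until the tip is on the table, about 23 degrees, and stays lying across the edge like that
- tray: open grey plastic tray with a grey cloth floor, fixed, 250 (x) x 180 (y) mm outside, 32 mm high, walls 5 mm, floor 5 mm thick. Origin under its middle; its long side is x
- carton: open white carton with a brown cardboard inside, fixed, 250 (x) x 130 (y) mm outside, 45 mm high, walls 4 mm, floor 4 mm thick. Origin under its middle. It and the tray may stand either way round
- tape_roll: bystander: roll of paper tape lying flat, 100 mm across, 24 mm high
- mug: bystander: white mug, 80 mm across, 92 mm high
- tub: bystander: round plastic tub with a white lid, 104 mm across, 58 mm high
- screwdriver: bystander: screwdriver, 190 mm, lying flat; origin under its middle
- spinner: bystander: small aluminium spinner cone, 38 mm across, 30 mm high, standing on its base
- glue: bystander: small white bottle, 28 mm across, 78 mm high
- brush: bystander: small brush, 170 mm, lying flat
Things that resemble listed ones, but are neither listed nor needed, are in the scene too. What is shaped like the stand but blue or red is not meant.

How it is judged:
On the way, in this order (a step that is already met when the one before it is completed fails the run):
1. one propeller lies free across the knife edge, at the middle of its hub: a sound one level and still, a bad one with its heavy blade down (((x of prop_1 in the frame of knife_edge between -0.015 and 0.015 m and y of prop_1 in the frame of knife_edge between -0.022 and 0.022 m and z of prop_1 in the frame of knife_edge between -0.014 and 0.008 m and contact force between prop_1 and the fingers below 0.02 N and contact force between prop_1 and stand above 0.03 N and angular speed of prop_1 below 0.4 rad/s and angle between prop_1's own z axis and vertical below 0.08 rad) or (x of prop_2 in the frame of knife_edge between -0.015 and 0.015 m and y of prop_2 in the frame of knife_edge between -0.022 and 0.022 m and z of prop_2 in the frame of knife_edge between -0.014 and 0.008 m and contact force between prop_2 and the fingers below 0.02 N and contact force between prop_2 and stand above 0.03 N and angular speed of prop_2 below 0.4 rad/s and angle between prop_2's own z axis and vertical above 0.14 rad))), for 0.4 s.
2. one is put away where it belongs and the other lies free across the knife edge in the same way ((((x of prop_1 in the frame of tray between -0.12 and 0.12 m and y of prop_1 in the frame of tray between -0.085 and 0.085 m and z of prop_1 in the frame of tray between -0.001 and 0.014 m and angle between prop_1's own z axis and vertical below 0.12 rad) and (x of prop_2 in the frame of knife_edge between -0.015 and 0.015 m and y of prop_2 in the frame of knife_edge between -0.022 and 0.022 m and z of prop_2 in the frame of knife_edge between -0.014 and 0.008 m and contact force between prop_2 and the fingers below 0.02 N and contact force between prop_2 and stand above 0.03 N and angular speed of prop_2 below 0.4 rad/s and angle between prop_2's own z axis and vertical above 0.14 rad)) or ((x of prop_2 in the frame of carton between -0.121 and 0.121 m and y of prop_2 in the frame of carton between -0.061 and 0.061 m and z of prop_2 in the frame of carton between -0.001 and 0.035 m) and (x of prop_1 in the frame of knife_edge between -0.015 and 0.015 m and y of prop_1 in the frame of knife_edge between -0.022 and 0.022 m and z of prop_1 in the frame of knife_edge between -0.014 and 0.008 m and contact force between prop_1 and the fingers below 0.02 N and contact force between prop_1 and stand above 0.03 N and angular speed of prop_1 below 0.4 rad/s and angle between prop_1's own z axis and vertical below 0.08 rad)))), for 0.4 s.
At the end, for the whole second after the job is handed in: the sound propeller lies flat (within 7 degrees) and right way up on the tray's floor, the bad one lies inside the carton, and both are released and at rest (x of prop_1 in the frame of tray between -0.12 and 0.12 m and y of prop_1 in the frame of tray between -0.085 and 0.085 m and z of prop_1 in the frame of tray between -0.001 and 0.014 m and angle between prop_1's own z axis and vertical below 0.12 rad and x of prop_2 in the frame of carton between -0.121 and 0.121 m and y of prop_2 in the frame of carton between -0.061 and 0.061 m and z of prop_2 in the frame of carton between -0.001 and 0.035 m and linear speed of each of prop_1, prop_2 below 0.02 m/s and angular speed of each of prop_1, prop_2 below 0.6 rad/s); the robot touches nothing.
It fails at once if a propeller was dropped (it fell free faster than 0.8 m/s, some 35 mm or more) ((linear speed of prop_1 above 0.8 m/s and contact force between prop_1 and the fingers below 0.01 N) or (linear speed of prop_2 above 0.8 m/s and contact force between prop_2 and the fingers below 0.01 N)).
It fails at once if one of the other things on the table was pushed more than 30 mm or knocked over (distance of any of tape_roll, mug, tub, screwdriver, spinner, glue, brush from where it was at the start of the episode above 0.03 m or angle between any of mug, tub, spinner, glue's own z axis and vertical above 0.5 rad).
It also fails if it takes over 72 s, if anything falls off the work surface, if the arm or the gripper's body presses on something with over 40 N, if the wrist force passes 120 N, or if a joint passes its speed limit or range.

## Working session

There is one attempt and no reset: what is moved stays moved. The work goes in short steps, Python scripts to look and compute and a tool call to move; the robot and the scene stay as the last step left them, time stands still between calls to the robot, and variables do not carry over. Pictures are saved under pics/ and viewed, about 8 in all and at most 12, crops included, and the job is handed in when it is done.

Besides the shell and the picture viewer there is one more tool, called after "Request:" by a JSON object that holds its "api" and its "payload", one argument or row to a line. carry_out: Moves the arm, as the interface text tells. Shift numbers are shares of 0.5 m and turn numbers shares of 1.5 rad, none past 1 either way. Its arguments: {"type":"object","properties":{"offset":{"type":"array","items":{"type":"array","items":{"type":"number","minimum":-1,"maximum":1}}},"turn":{"type":"array","items":{"type":"array","items":{"type":"number","minimum":-1,"maximum":1}}},"hand":{"type":"number"},"force":{"type":"number"}},"required":["offset","turn"]}

```bash
mkdir -p pics; cat > h.py <<'E'
import numpy as np, cv2
from bench import r, imaging, look_for, outline_of
from scipy.spatial.transform import Rotation as Ro
def cam2w(f,p): return np.array(f["R"]).T@(np.array(p)-np.array(f["t"]))
def undist(f,uv):
    d=(np.array(uv,float)-[f["cx"],f["cy"]])/[f["fx"],f["fy"]]
    s=d.copy()
    for _ in range(20): s=d/(1+f["k1"]*np.sum(s**2,-1,keepdims=True))
    return s
def px2w(f,uv,z):
    s=np.atleast_2d(undist(f,np.atleast_2d(uv)))
    R=np.array(f["R"]);c=-R.T@np.array(f["t"])
    d=np.c_[s,np.ones(len(s))]@R
    return c+d*((z-c[2])/d[:,2:3])
def w2px(f,X):
    c=np.atleast_2d(X)@np.array(f["R"]).T+np.array(f["t"]); s=c[:,:2]/c[:,2:]
    s=s*(1+f["k1"]*np.sum(s**2,1,keepdims=True)); return s*[f["fx"],f["fy"]]+[f["cx"],f["cy"]]
def save(f,n,crop=None,k=1):
    im=f["pixels"][...,::-1]
    if crop: a,b,c,d=crop; im=im[b:d,a:c]
    cv2.imwrite("pics/"+n,cv2.resize(im,None,fx=k,fy=k,interpolation=cv2.INTER_CUBIC))
E
python3 - <<'E'
from h import *
np.set_printoptions(precision=4,suppress=True)
o=r.get_obs(); print(o["clock"],o["tcp_pos"],o["orientation"],o["grip_width"],r.nose_length)
for c in("top","scene"):
    f=imaging.grab_frame(c); save(f,c+"0.png"); print(c,f["fx"],f["k1"],"campos",-np.array(f["R"]).T@f["t"])
    for q in("prop_1","stand","tray","carton","tape_roll","mug","tub","screwdriver","spinner","glue","brush"):
        for d in look_for(q,c)[:4]:
            w=cam2w(f,d["xyz"]); print(q,round(d["score"],2),w,w2px(f,w)[0].round())
E
```

```text
0.0 [0.1869 0.648  0.2443] [-0.4395 -3.1106  0.0029] 0.08536305025453375 0.014
top 426.2304493173618 -0.05730561123648907 campos [ 0.474  -0.0299  1.4696]
prop_1 0.84 [ 0.5522 -0.3631  0.0077] [412. 205.]
prop_1 0.74 [ 0.5483 -0.2081  0.0108] [367. 207.]
prop_1 0.72 [0.7486 0.1392 0.0239] [264. 151.]
stand 0.96 [ 0.319  -0.2724  0.0057] [388. 273.]
stand 0.87 [ 0.3219 -0.4629  0.0075] [444. 271.]
stand 0.61 [ 0.5659 -0.0721  0.0099] [327. 203.]
stand 0.24 [ 0.6858 -0.145   0.0521] [348. 166.]
tray 0.86 [0.4631 0.3818 0.0011] [197. 236.]
tray 0.44 [ 0.7428 -0.2589  0.0298] [381. 149.]
carton 0.83 [0.4806 0.1763 0.0041] [256. 230.]
tape_roll 0.6 [0.7482 0.1378 0.0242] [265. 151.]
mug 0.8 [ 0.7399 -0.2578  0.0325] [381. 150.]
tub 0.8 [ 0.7592 -0.0876  0.0553] [331. 144.]
screwdriver 0.67 [ 0.7093 -0.444   0.0267] [435. 158.]
spinner 0.47 [ 0.3871 -0.1304  0.0205] [346. 255.]
glue 0.55 [0.4797 0.1759 0.006 ] [256. 230.]
brush 0.86 [0.731  0.3452 0.0154] [206. 158.]
scene 384.3291756559989 -0.054139205393805734 campos [ 1.3561 -0.1992  0.7853]
prop_1 0.91 [ 0.5678 -0.366   0.0084] [210. 226.]
prop_1 0.75 [0.4712 0.3838 0.0058] [446. 177.]
stand 0.91 [ 0.3382 -0.2745  0.0143] [240. 171.]
stand 0.86 [ 0.5862 -0.0743  0.0129] [313. 217.]
stand 0.55 [ 0.3321 -0.4609  0.0093] [182. 178.]
tray 0.96 [0.4693 0.385  0.0032] [446. 177.]
carton 0.9 [0.481  0.1793 0.0032] [387. 186.]
tape_roll 0.32 [ 0.7652 -0.0869  0.0575] [320. 256.]
mug 0.69 [ 0.7515 -0.2534  0.052 ] [251. 262.]
tub 0.98 [ 0.7654 -0.0929  0.0569] [318. 256.]
screwdriver 0.97 [ 0.7133 -0.446   0.0216] [175. 268.]
spinner 0.74 [0.7391 0.349  0.0192] [476. 235.]
spinner 0.71 [ 0.755  -0.254   0.0552] [251. 262.]
spinner 0.58 [ 0.4021 -0.1377  0.0125] [284. 179.]
glue 0.72 [ 0.6983 -0.1509  0.0425] [291. 243.]
brush 0.57 [0.7365 0.3484 0.0174] [475. 235.]
```

View pics/top0.png

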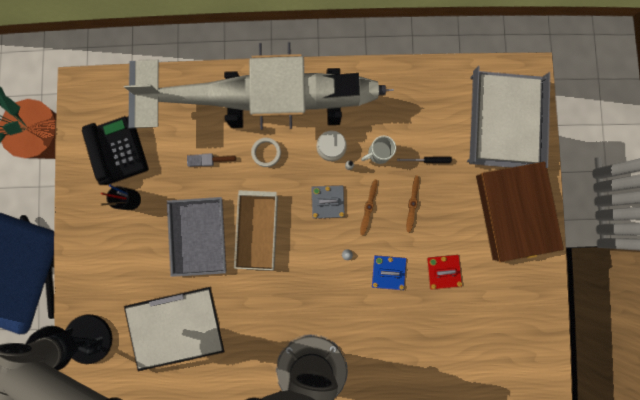

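View pics/scene0.png

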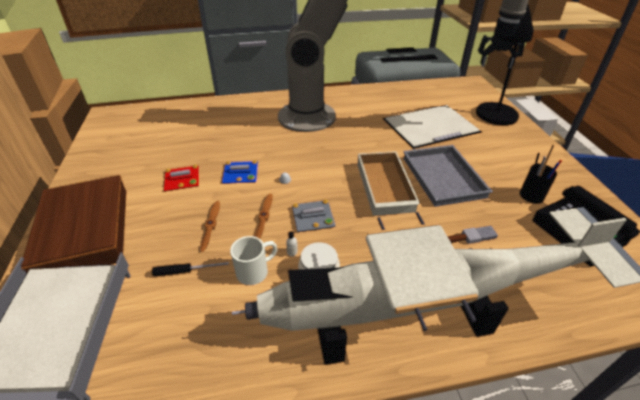

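Top picture: the grey stand is at (327,203), with blue (390,272) and red (445,271) look-alikes. The propellers are at (413,204) and (369,207), the grey tray at (197,236) and the carton at (256,230). The white-floored tray at (510,118) is a look-alike. I choose the grey ones and check them in a close crop.

```bash
cat >> h.py <<'E'
def rect(f,m,z):
    "min-area rectangle on plane z and mean, principal axis angle"
    v,u=np.nonzero(m); P=px2w(f,np.c_[u,v],z)[:,:2]
    (c,s,_)=cv2.minAreaRect((P*1000).astype(np.float32)); 
    b=cv2.boxPoints((c,s,_)); e=[b[1]-b[0],b[2]-b[1]]; l=max(e,key=np.linalg.norm)
    q=P-P.mean(0); w,V=np.linalg.eigh(q.T@q); a=V[:,1]
    return dict(c=np.round(c,1),size=np.round(s,1),long=round(np.degrees(np.arctan(l[1]/l[0])) if abs(l[0])>1e-6 else 90,1),mean=np.round(P.mean(0)*1000,1),pca=round(float(np.degrees(np.arctan2(a[1],a[0]))),1),n=len(u))
E
python3 - <<'E'
from h import *
for c in("top","scene"):
    f=imaging.grab_frame(c)
    for q,z in(("prop_1",.008),("stand",.012),("tray",.032),("carton",.045)):
        for d in outline_of(q,c)[:4]: 
            if d["score"]>.4: print(c,q,round(d["score"],2),rect(f,d["region"],z))
    if c=="top": a=f
    else: b=f
A=cv2.resize(a["pixels"][170:240,300:430,::-1],None,fx=6,fy=6,interpolation=cv2.INTER_CUBIC)
cv2.imwrite("pics/c1.png",A[:, :780])
for n,p in(("glue",(.69,-.15,.0)),):print(w2px(a,p))
E
```

```text
top prop_1 0.85 {'c': array([ 556.1, -364.4]), 'size': array([ 28.7, 192.2]), 'long': np.float32(-15.4), 'mean': array([ 554.4, -363.9]), 'pca': 168.4, 'n': 332}
top prop_1 0.84 {'c': array([ 550.9, -213.3]), 'size': array([ 28.3, 192.2]), 'long': np.float32(-18.6), 'mean': array([ 549.2, -212.2]), 'pca': 163.7, 'n': 358}
top stand 0.86 {'c': array([ 320.9, -462.1]), 'size': array([114.1, 113.1]), 'long': np.float32(3.4), 'mean': array([ 321.1, -462.2]), 'pca': 152.7, 'n': 1072}
top stand 0.6 {'c': array([572.1, -72.4]), 'size': array([113.2, 109.9]), 'long': np.float32(88.5), 'mean': array([571.9, -71.3]), 'pca': 134.6, 'n': 1022}
top stand 0.59 {'c': array([ 324.7, -274.5]), 'size': array([113.6, 112.4]), 'long': np.float32(83.9), 'mean': array([ 324.2, -274.1]), 'pca': 125.9, 'n': 1069}
top tray 0.67 {'c': array([479.1, 174.3]), 'size': array([137.1, 269.7]), 'long': np.float32(-2.7), 'mean': array([479. , 174.1]), 'pca': 177.2, 'n': 3160}
top tray 0.61 {'c': array([463.6, 376.2]), 'size': array([261.7, 198.2]), 'long': np.float32(3.5), 'mean': array([462.7, 376.6]), 'pca': -178.9
[... 627 characters left out ...]
63.2]), 'pca': 178.0, 'n': 723}
scene stand 0.83 {'c': array([574.9, -75. ]), 'size': array([114.5, 110.3]), 'long': np.float32(0.1), 'mean': array([576.8, -74.8]), 'pca': -171.5, 'n': 1034}
scene stand 0.62 {'c': array([ 336.3, -274.4]), 'size': array([108.1, 118. ]), 'long': np.float32(-8.7), 'mean': array([ 337.1, -273.9]), 'pca': 176.4, 'n': 715}
scene tray 0.72 {'c': array([476.3, 369.5]), 'size': array([288.5, 206.7]), 'long': np.float32(2.6), 'mean': array([490.6, 366.8]), 'pca': -179.8, 'n': 3415}
scene carton 0.97 {'c': array([497.6, 163.4]), 'size': array([145.2, 295.6]), 'long': np.float32(-4.1), 'mean': array([510.9, 161.9]), 'pca': 174.0, 'n': 2865}
[[348.75251574 166.74581377]]
```

View pics/c1.png

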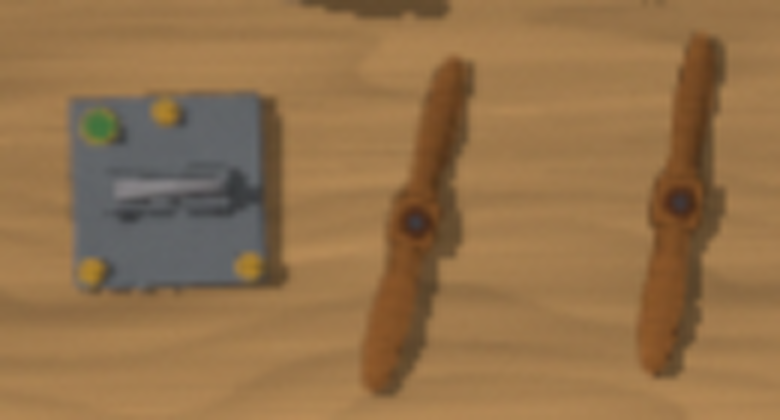

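The crop shows the grey stand with its steel blade across, from about (113,188) to (225,183) in crop pixels. The hub bores are at (416,222) and (680,202), and both propellers lie nearly along world x.

```bash
cat >> h.py <<'E'
np.set_printoptions(precision=4,suppress=True)
def down(yaw): # tool down; tool y at angle yaw (mod pi) in world
    y=np.array([np.cos(yaw),np.sin(yaw),0]);z=np.array([0,0,-1.]);return np.c_[np.cross(y,z),y,z]
def plan(p,Rt=None,yaw=None):
    "offset/turn (fractions) from the present pose to TCP p with tool y at yaw deg"
    o=r.get_obs(); R0=Ro.from_rotvec(o["orientation"]).as_matrix()
    c=[Rt] if Rt is not None else [down(np.radians(yaw)),down(np.radians(yaw+180))]
    t=min((Ro.from_matrix(R0.T@x).as_rotvec() for x in c),key=np.linalg.norm)
    d=R0.T@(np.array(p)-o["tcp_pos"])
    print("offset",(d/.5).round(4),"turn",(t/1.5).round(4),"rows>=",np.ceil(max(np.linalg.norm(d)/.05,np.degrees(np.linalg.norm(t))/8.59)),"clock",o["clock"])
E
python3 - <<'E'
from h import *
f=imaging.grab_frame("top")
k=lambda x,y:((x+.5)/6-.5+300,(y+.5)/6-.5+170)
for n,(u,l,h) in dict(A=((453,60),(380,392),(416,222)),B=((703,37),(655,373),(680,202))).items():
    T=px2w(f,[k(*u),k(*l)],.008);H=px2w(f,[k(*h)],.016)[0];d=T[0]-T[1]
    print(n,"hub",H,"mid",T.mean(0),"len",np.linalg.norm(d),"ang",np.degrees(np.arctan2(d[1],d[0])))
C=px2w(f,[k(70,98),k(262,93),k(272,285),k(78,290)],.012);print("base",C.mean(0),np.linalg.norm(np.diff(C,axis=0),axis=1),[np.degrees(np.arctan2(*v)) for v in [(C[1]-C[2]+C[0]-C[3])[[1,0]]]])
E2=px2w(f,[k(113,188),k(225,183)],.034);print("edge",E2,E2.mean(0),np.linalg.norm(E2[1]-E2[0]))
o=r.get_obs();print(Ro.from_rotvec(o["orientation"]).as_matrix())
plan([.50,-.05,.2],yaw=76)
E
```

```text
A hub [ 0.5487 -0.2131  0.016 ] mid [ 0.5472 -0.2145  0.008 ] len 0.19519133867802368 ang -14.383566467735644
B hub [ 0.556  -0.3643  0.016 ] mid [ 0.5551 -0.3657  0.008 ] len 0.19547172597522738 ang -10.512380406265361
base [ 0.5704 -0.074   0.012 ] [0.11   0.11   0.1106] [np.float64(1.0019092722358431)]
edge [[ 0.5716 -0.0411  0.034 ]
 [ 0.5727 -0.1041  0.034 ]] [ 0.5722 -0.0726  0.034 ] 0.06307460690862425
[[-0.9608  0.2771  0.    ]
 [ 0.2771  0.9608 -0.    ]
 [-0.      0.     -1.    ]]
offset [-0.9886 -1.169   0.0906] turn [ 0.      0.     -0.0243] rows>= 16.0 clock 1.75
```

```bash
python3 -c "
from h import *
plan([.50,.25,.2],yaw=75.6)"
```

```text
offset [-0.8223 -0.5925  0.0906] turn [ 0.      0.     -0.0197] rows>= 11.0 clock 1.75
```

Request:
{"api": "carry_out", "payload": {
  "offset": [
    [-0.08, -0.055, 0.01],
    [-0.16, -0.11, 0.02],
    [-0.24, -0.165, 0.03],
    [-0.32, -0.22, 0.04],
    [-0.4, -0.275, 0.05],
    [-0.48, -0.33, 0.06],
    [-0.56, -0.385, 0.07],
    [-0.64, -0.44, 0.08]
  ],
  "turn": [
    [0, 0, 0],
    [0, 0, -0.005],
    [0, 0, -0.01],
    [0, 0, -0.015],
    [0, 0, -0.02],
    [0, 0, -0.02],
    [0, 0, -0.02],
    [0, 0, -0.02]
  ],
  "hand": 0,
  "force": 25
}}

```text
clock: 2.55
tcp_pos: [0.4346, 0.347, 0.2055]
orientation: [0.393, 3.116, 0.001]
contact_force: [0.2, 0.8, 0.7]
grip_width: 0.0857
```

```bash
python3 -c "
from h import *
print(r.get_obs()['tcp_pos'])
plan([.5487,-.2131,.14],yaw=75.6)"
```

```text
[0.4346 0.347  0.2055]
offset [-0.4988 -1.0286  0.1303] turn [0.0005 0.0002 0.0004] rows>= 12.0 clock 2.55
```

Request:
{"api": "carry_out", "payload": {
  "offset": [
    [-0.04, -0.08, 0.01],
    [-0.08, -0.16, 0.02],
    [-0.12, -0.24, 0.03],
    [-0.16, -0.32, 0.04],
    [-0.2, -0.4, 0.05],
    [-0.24, -0.48, 0.06],
    [-0.28, -0.56, 0.07],
    [-0.32, -0.64, 0.08]
  ],
  "turn": [
    [0, 0, 0],
    [0, 0, 0],
    [0, 0, 0],
    [0, 0, 0],
    [0, 0, 0],
    [0, 0, 0],
    [0, 0, 0],
    [0, 0, 0]
  ]
}}

```text
clock: 3.35
tcp_pos: [0.5095, -0.0029, 0.1655]
orientation: [0.392, 3.116, 0.001]
contact_force: [0.8, -0.1, 0.2]
grip_width: 0.0852
```

Request:
{"api": "carry_out", "payload": {
  "offset": [
    [-0.035, -0.08, 0.01],
    [-0.07, -0.15, 0.02],
    [-0.1, -0.23, 0.03],
    [-0.14, -0.3, 0.04],
    [-0.165, -0.36, 0.05],
    [-0.18, -0.389, 0.05],
    [-0.18, -0.389, 0.05],
    [-0.18, -0.389, 0.05]
  ],
  "turn": [
    [0, 0, 0],
    [0, 0, 0],
    [0, 0, 0],
    [0, 0, 0],
    [0, 0, 0],
    [0, 0, 0],
    [0, 0, 0],
    [0, 0, 0]
  ]
}}

```text
clock: 4.15
tcp_pos: [0.5482, -0.2104, 0.1403]
orientation: [-0.391, -3.117, -0.002]
contact_force: [-0.3, 0.7, 0.2]
grip_width: 0.0851
```

```bash
python3 -c "
from h import *
print(r.get_obs()['tcp_pos'])
plan([.5487,-.2131,.018],yaw=75.6)"
```

```text
[ 0.5482 -0.2104  0.1403]
offset [-0.0023 -0.0052  0.2446] turn [ 0.0007 -0.0002  0.001 ] rows>= 3.0 clock 4.15
```

Request:
{"api": "carry_out", "payload": {
  "offset": [
    [-0.001, -0.003, 0.06],
    [-0.002, -0.005, 0.12],
    [-0.002, -0.005, 0.17],
    [-0.002, -0.005, 0.21],
    [-0.002, -0.005, 0.23],
    [-0.002, -0.005, 0.244],
    [-0.002, -0.005, 0.244],
    [-0.002, -0.005, 0.244]
  ],
  "turn": [
    [0, 0, 0],
    [0, 0, 0],
    [0, 0, 0],
    [0, 0, 0],
    [0, 0, 0],
    [0, 0, 0],
    [0, 0, 0],
    [0, 0, 0]
  ]
}}

```text
clock: 4.95
tcp_pos: [0.549, -0.2144, 0.0191]
orientation: [0.392, 3.116, 0.0]
contact_force: [-0.1, -0.4, 1.4]
grip_width: 0.0852
```

Request:
{"api": "carry_out", "payload": {
  "offset": [
    [0, 0, 0],
    [0, 0, 0],
    [0, 0, 0],
    [0, 0, 0],
    [0, 0, 0],
    [0, 0, 0],
    [0, 0, 0],
    [0, 0, 0]
  ],
  "turn": [
    [0, 0, 0],
    [0, 0, 0],
    [0, 0, 0],
    [0, 0, 0],
    [0, 0, 0],
    [0, 0, 0],
    [0, 0, 0],
    [0, 0, 0]
  ],
  "hand": 1,
  "force": 25
}}

```text
clock: 5.75
tcp_pos: [0.5486, -0.2147, 0.0187]
orientation: [0.393, 3.116, 0.0]
contact_force: [-1.6, 0.1, 4.5]
grip_width: 0.0273
```

Request:
{"api": "carry_out", "payload": {
  "offset": [
    [0, 0, -0.02],
    [0, 0, -0.06],
    [0, 0, -0.12],
    [0, 0, -0.18],
    [0, 0, -0.22],
    [0, 0, -0.24],
    [0, 0, -0.24]
  ],
  "turn": [
    [0, 0, 0],
    [0, 0, 0],
    [0, 0, 0],
    [0, 0, 0],
    [0, 0, 0],
    [0, 0, 0],
    [0, 0, 0]
  ]
}}

```text
clock: 6.45
tcp_pos: [0.5491, -0.2148, 0.1397]
orientation: [0.393, 3.114, -0.0]
contact_force: [0.2, -0.7, -1.0]
grip_width: 0.0278
```

```bash
python3 -c "
from h import *
o=r.get_obs();print(o['tcp_pos'],o['grip_width'])
plan([.5714,-.073,.10],yaw=91.5)
f=imaging.grab_frame('top');save(f,'lift.png',(290,110,430,240),4)
g=imaging.grab_frame('scene');save(g,'lifts.png',(180,120,340,280),4)
a=cv2.imread('pics/lift.png');b=cv2.imread('pics/lifts.png');h=min(len(a),len(b))
m=np.hstack([a[:h],b[:h]]);s=800/m.shape[1];cv2.imwrite('pics/liftc.png',cv2.resize(m,None,fx=s,fy=s))"
```

```text
[ 0.5491 -0.2148  0.1397] 0.02781351205338742
offset [0.0274 0.2859 0.0793] turn [-0.0002  0.0017 -0.1847] rows>= 3.0 clock 6.45
```

View pics/liftc.png

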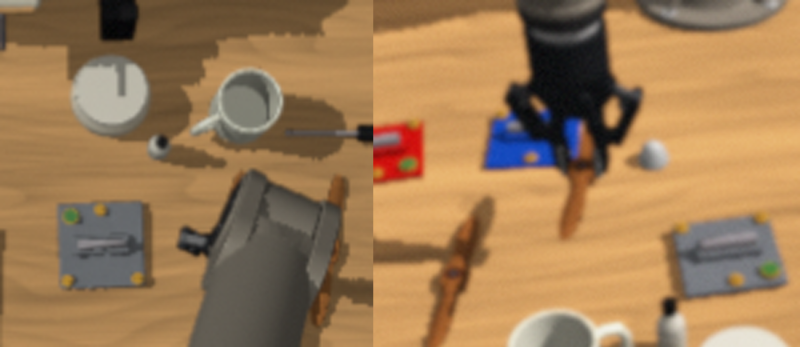

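Request:
{"api": "carry_out", "payload": {
  "offset": [
    [0.006, 0.07, 0],
    [0.012, 0.14, 0.01],
    [0.02, 0.21, 0.03],
    [0.025, 0.26, 0.05],
    [0.027, 0.286, 0.07],
    [0.027, 0.286, 0.08],
    [0.027, 0.286, 0.08]
  ],
  "turn": [
    [0, 0, -0.04],
    [0, 0, -0.08],
    [0, 0, -0.12],
    [0, 0, -0.16],
    [0, 0, -0.18],
    [0, 0, -0.18],
    [0, 0, -0.18]
  ]
}}

```text
clock: 7.25
tcp_pos: [0.5698, -0.0744, 0.0971]
orientation: [0.027, -3.139, 0.002]
contact_force: [0.5, -0.9, 0.2]
grip_width: 0.0271
```

```bash
python3 -c "
from h import *
o=r.get_obs();print(o['tcp_pos'],o['grip_width'])
plan([.5716,-.073,.0535],yaw=91)
f=imaging.grab_frame('top');save(f,'over.png',(290,170,370,240),5)
g=imaging.grab_frame('scene');save(g,'overs.png',(260,160,370,270),5)
a=cv2.imread('pics/over.png');b=cv2.imread('pics/overs.png');h=min(len(a),len(b))
m=np.hstack([a[:h],b[:h]]);s=800/m.shape[1];cv2.imwrite('pics/overc.png',cv2.resize(m,None,fx=s,fy=s))"
```

```text
[ 0.5698 -0.0744  0.0971] 0.027130901795179053
offset [-0.0038  0.0028  0.0871] turn [-0.0007 -0.0016 -0.0003] rows>= 1.0 clock 7.25
```

View pics/overc.png

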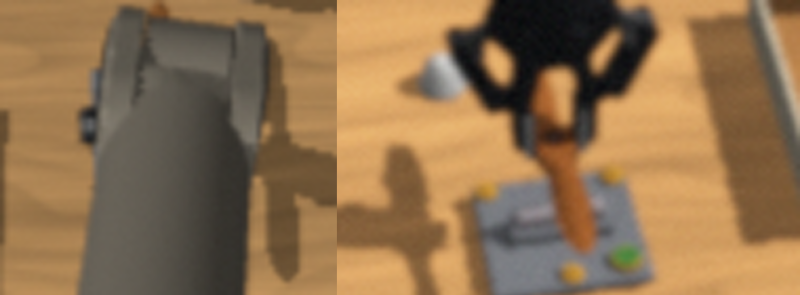

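The propeller is held level over the grey stand, with its hub between the fingers above the blade. Next I lower it, first close, then touching.

Request:
{"api": "carry_out", "payload": {
  "offset": [
    [-0.002, 0.002, 0.03],
    [-0.004, 0.003, 0.055],
    [-0.004, 0.003, 0.07],
    [-0.004, 0.003, 0.08],
    [-0.004, 0.003, 0.087],
    [-0.004, 0.003, 0.087],
    [-0.004, 0.003, 0.087]
  ],
  "turn": [
    [0, 0, 0],
    [0, 0, 0],
    [0, 0, 0],
    [0, 0, 0],
    [0, 0, 0],
    [0, 0, 0],
    [0, 0, 0]
  ]
}}

```text
clock: 8.05
tcp_pos: [0.573, -0.0712, 0.055]
orientation: [-0.03, 3.141, -0.0]
contact_force: [-0.3, -0.2, 0.3]
grip_width: 0.0274
```

```bash
python3 -c "
from h import *
o=r.get_obs();print(o['tcp_pos'],o['contact_force'])
plan([.5716,-.073,.0525],yaw=91)"
```

```text
[ 0.573  -0.0712  0.055 ] [-0.2595 -0.1641  0.2553]
offset [ 0.0028 -0.0035  0.0049] turn [-0.      0.0002  0.0011] rows>= 1.0 clock 8.05
```

Request:
{"api": "carry_out", "payload": {
  "offset": [
    [0.001, -0.001, 0.002],
    [0.001, -0.001, 0.004],
    [0.001, -0.001, 0.004],
    [0.001, -0.001, 0.004]
  ],
  "turn": [
    [0, 0, 0],
    [0, 0, 0],
    [0, 0, 0],
    [0, 0, 0]
  ]
}}

```text
clock: 8.45
tcp_pos: [0.5723, -0.0717, 0.0529]
orientation: [-0.03, 3.141, 0.0]
contact_force: [0.3, 0.5, -0.7]
grip_width: 0.0274
```

Request:
{"api": "carry_out", "payload": {
  "offset": [
    [0, 0, 0.002],
    [0, 0, 0.002],
    [0, 0, 0.002]
  ],
  "turn": [
    [0, 0, 0],
    [0, 0, 0],
    [0, 0, 0]
  ]
}}

```text
clock: 8.75
tcp_pos: [0.5724, -0.0717, 0.0526]
orientation: [-0.03, 3.141, 0.0]
contact_force: [-2.6, -0.0, 8.3]
grip_width: 0.0272
```

Request:
{"api": "carry_out", "payload": {
  "offset": [
    [0, 0, -0.001],
    [0, 0, -0.001]
  ],
  "turn": [
    [0, 0, 0],
    [0, 0, 0]
  ]
}}

```text
clock: 8.95
tcp_pos: [0.5724, -0.0717, 0.0527]
orientation: [-0.03, 3.141, 0.0]
contact_force: [-1.2, -0.5, 6.0]
grip_width: 0.0275
```

Request:
{"api": "carry_out", "payload": {
  "offset": [
    [0, 0, 0],
    [0, 0, 0],
    [0, 0, 0],
    [0, 0, 0],
    [0, 0, 0],
    [0, 0, 0],
    [0, 0, 0],
    [0, 0, 0]
  ],
  "turn": [
    [0, 0, 0],
    [0, 0, 0],
    [0, 0, 0],
    [0, 0, 0],
    [0, 0, 0],
    [0, 0, 0],
    [0, 0, 0],
    [0, 0, 0]
  ],
  "hand": 0.4
}}

```text
clock: 9.75
tcp_pos: [0.5723, -0.0717, 0.0523]
orientation: [-0.03, 3.141, 0.0]
contact_force: [0.6, 0.1, -0.3]
grip_width: 0.0514
```

Request:
{"api": "carry_out", "payload": {
  "offset": [
    [0, 0, -0.03],
    [0, 0, -0.09],
    [0, 0, -0.16],
    [0, 0, -0.22],
    [0, 0, -0.24],
    [0, 0, -0.24]
  ],
  "turn": [
    [0, 0, 0],
    [0, 0, 0],
    [0, 0, 0],
    [0, 0, 0],
    [0, 0, 0],
    [0, 0, 0]
  ]
}}

```text
clock: 10.35
tcp_pos: [0.5734, -0.0718, 0.1747]
orientation: [-0.03, 3.137, 0.0]
contact_force: [-0.3, -0.7, 0.5]
grip_width: 0.051
```

```bash
python3 -c "
from h import *
o=r.get_obs();print(o['tcp_pos'],o['grip_width'])
g=imaging.grab_frame('scene');save(g,'rel.png',(260,150,370,260),5)
for d in outline_of('prop_1','scene'):
  print(d['score'],np.mean(np.nonzero(d['region']),1))
"
```

```text
[ 0.5734 -0.0718  0.1747] 0.05099137751355628
0.73 [225.1472 209.8944]
0.69 [209.7664 313.0897]
```

View pics/rel.png

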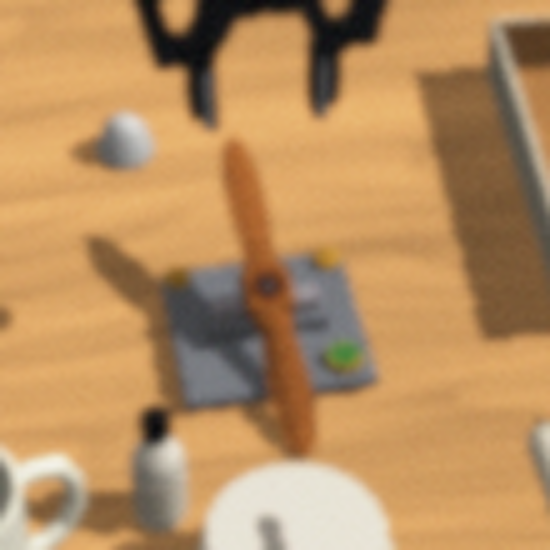

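The hub at crop (268,285) is across the blade and is free of the fingers. The tips are at (237,143) and (300,450), and the shadows look unequal, so I work out the tilt.

```bash
python3 -c "
from h import *
g=imaging.grab_frame('scene')
k=lambda x,y:((x+.5)/5-.5+260,(y+.5)/5-.5+150)
print('meas far,hub,near',k(237,140),k(268,285),k(300,452))
for t in (-23,0,23):
  a=np.radians(t);b=np.radians(1);ax=np.array([np.cos(a)*np.cos(b),np.cos(a)*np.sin(b),np.sin(a)])
  n=np.array([-np.sin(a),0,np.cos(a)]);c=np.array([.5716,-.0725,.034])
  print(t,w2px(g,[c-.1*ax+.008*n,c+.016*n,c+.1*ax+.008*n]).round(1).tolist())
"
```

```text
meas far,hub,near (307.0, 177.6) (313.2, 206.6) (319.6, 240.0)
-23 [[307.0, 176.1], [313.1, 205.7], [319.2, 240.1]]
0 [[306.6, 183.8], [312.7, 203.9], [319.7, 231.4]]
23 [[307.2, 194.7], [312.3, 202.8], [318.9, 218.2]]
```

The +x blade is down at about 23°. However, the hub reads about 1.2 px (3 mm) toward +x, so a sound propeller laid off-centre could look the same. I'll regrasp it with the tool tilted to match and lay it again about 4 mm toward -x.

```bash
cat >> h.py <<'E'
def tilt(yaw,deg,sgn=1): # tool down with yaw (deg), leaned toward +x by deg
    return Ro.from_euler("y",deg,degrees=True).as_matrix()@down(np.radians(yaw))
E
python3 - <<'E'
from h import *
R=tilt(-89,22.5); print(R)
T=np.array([.5798,-.0717,.0525]); plan(T-.08*R[:,2],Rt=R); plan(T-.08*R[:,2],Rt=tilt(91,22.5)); print(r.get_obs()["joints"])
E
```

```text
[[ 0.9237  0.0161 -0.3827]
 [ 0.0175 -0.9998  0.    ]
 [-0.3826 -0.0067 -0.9239]]
offset [-0.0783 -0.0019  0.0894] turn [-0.4061 -0.0074 -2.0534] rows>= 21.0 clock 10.5
offset [-0.0783 -0.0019  0.0894] turn [-0.0047  0.2604  0.0013] rows>= 3.0 clock 10.5
[-0.1706  0.4035  0.2383  1.8802 -0.1212  0.8739  1.7176]
```

Request:
{"api": "carry_out", "payload": {
  "offset": [
    [-0.02, 0, 0.0],
    [-0.04, 0, 0.02],
    [-0.06, 0, 0.05],
    [-0.078, -0.002, 0.08],
    [-0.078, -0.002, 0.09],
    [-0.078, -0.002, 0.09],
    [-0.078, -0.002, 0.09]
  ],
  "turn": [
    [0, 0.07, 0],
    [0, 0.14, 0],
    [0, 0.2, 0],
    [0, 0.26, 0],
    [0, 0.26, 0],
    [0, 0.26, 0],
    [0, 0.26, 0]
  ]
}}

```text
clock: 11.2
tcp_pos: [0.6104, -0.0723, 0.1274]
orientation: [0.025, -2.752, 0.005]
contact_force: [-0.7, 0.7, 0.5]
grip_width: 0.0508
```

```bash
python3 - <<'E'
from h import *
print(r.get_obs()["tcp_pos"],r.get_obs()["joints"])
R=tilt(91,22.5); T=np.array([.5798,-.0717,.0525]); plan(T,Rt=R)
E
```

```text
[ 0.6104 -0.0723  0.1274] [-0.1453  0.7181  0.2432  1.5195 -0.1293  1.3132  1.7181]
offset [-0.0003  0.0024  0.1619] turn [-0.0048  0.0018 -0.0003] rows>= 2.0 clock 11.2
```

Request:
{"api": "carry_out", "payload": {
  "offset": [
    [0, 0.001, 0.05],
    [0, 0.002, 0.1],
    [0, 0.002, 0.13],
    [0, 0.002, 0.15],
    [0, 0.002, 0.161],
    [0, 0.002, 0.161],
    [0, 0.002, 0.161]
  ],
  "turn": [
    [0, 0, 0],
    [0, 0, 0],
    [0, 0, 0],
    [0, 0, 0],
    [0, 0, 0],
    [0, 0, 0],
    [0, 0, 0]
  ]
}}

```text
clock: 11.9
tcp_pos: [0.5815, -0.0716, 0.0536]
orientation: [0.026, -2.753, 0.005]
contact_force: [0.2, 0.5, -0.0]
grip_width: 0.0515
```

Request:
{"api": "carry_out", "payload": {
  "offset": [
    [0, 0, 0],
    [0, 0, 0],
    [0, 0, 0],
    [0, 0, 0],
    [0, 0, 0],
    [0, 0, 0]
  ],
  "turn": [
    [0, 0, 0],
    [0, 0, 0],
    [0, 0, 0],
    [0, 0, 0],
    [0, 0, 0],
    [0, 0, 0]
  ],
  "hand": 1
}}

```text
clock: 12.5
tcp_pos: [0.5813, -0.0716, 0.0533]
orientation: [0.026, -2.753, 0.005]
contact_force: [2.3, -0.9, 6.0]
grip_width: 0.0271
```

```bash
python3 - <<'E'
from h import *
o=r.get_obs();print(o["tcp_pos"],o["contact_force"],o["grip_width"])
plan([.568,-.072,.0800],yaw=91)
E
```

```text
[ 0.5813 -0.0716  0.0533] [ 2.2929 -0.8556  6.041 ] 0.027083475423799047
offset [ 0.0449 -0.0002 -0.0393] turn [-0.0003 -0.2591  0.0011] rows>= 3.0 clock 12.5
```

Request:
{"api": "carry_out", "payload": {
  "offset": [
    [0, 0, -0.03],
    [0, 0, -0.06],
    [0.015, 0, -0.06],
    [0.03, 0, -0.05],
    [0.042, 0, -0.04],
    [0.042, 0, -0.04],
    [0.042, 0, -0.04],
    [0.042, 0, -0.04]
  ],
  "turn": [
    [0, 0, 0],
    [0, -0.06, 0],
    [0, -0.14, 0],
    [0, -0.2, 0],
    [0, -0.26, 0],
    [0, -0.26, 0],
    [0, -0.26, 0],
    [0, -0.26, 0]
  ]
}}

```text
clock: 13.3
tcp_pos: [0.5704, -0.0715, 0.0798]
orientation: [-0.031, 3.141, 0.0]
contact_force: [-0.2, -0.2, -1.0]
grip_width: 0.0271
```

```bash
python3 - <<'E'
from h import *
o=r.get_obs();print(o["tcp_pos"],o["contact_force"],o["grip_width"])
plan([.5694,-.0725,.0545],yaw=91)
E
```

```text
[ 0.5704 -0.0715  0.0798] [-0.1542 -0.1993 -0.9649] 0.027105386867393267
offset [ 0.0021 -0.002   0.0505] turn [0.     0.0003 0.0015] rows>= 1.0 clock 13.3
```

Request:
{"api": "carry_out", "payload": {
  "offset": [
    [0.002, -0.001, 0.02],
    [0.002, -0.001, 0.035],
    [0.002, -0.001, 0.046],
    [0.002, -0.001, 0.05],
    [0.002, -0.001, 0.05],
    [0.002, -0.001, 0.05]
  ],
  "turn": [
    [0, 0, 0],
    [0, 0, 0],
    [0, 0, 0],
    [0, 0, 0],
    [0, 0, 0],
    [0, 0, 0]
  ]
}}

```text
clock: 13.9
tcp_pos: [0.5676, -0.0723, 0.0541]
orientation: [0.03, -3.14, -0.0]
contact_force: [-2.3, 1.1, 2.2]
grip_width: 0.0273
```

Request:
{"api": "carry_out", "payload": {
  "offset": [
    [0, 0, 0.002],
    [0, 0, 0.002]
  ],
  "turn": [
    [0, 0, 0],
    [0, 0, 0]
  ]
}}

```text
clock: 14.1
tcp_pos: [0.5675, -0.0722, 0.0539]
orientation: [0.03, -3.141, -0.001]
contact_force: [-4.6, 0.8, 11.9]
grip_width: 0.0271
```

Request:
{"api": "carry_out", "payload": {
  "offset": [
    [-0.002, 0, -0.004],
    [-0.002, 0, -0.004],
    [-0.002, 0, -0.002],
    [-0.002, 0, -0.001]
  ],
  "turn": [
    [0, 0, 0],
    [0, 0, 0],
    [0, 0, 0],
    [0, 0, 0]
  ]
}}

```text
clock: 14.5
tcp_pos: [0.569, -0.0723, 0.054]
orientation: [-0.03, 3.141, 0.0]
contact_force: [-2.3, -0.1, 9.4]
grip_width: 0.0273
```

Request:
{"api": "carry_out", "payload": {
  "offset": [
    [0, 0, 0],
    [0, 0, 0],
    [0, 0, 0],
    [0, 0, 0],
    [0, 0, 0],
    [0, 0, 0],
    [0, 0, 0],
    [0, 0, 0]
  ],
  "turn": [
    [0, 0, 0],
    [0, 0, 0],
    [0, 0, 0],
    [0, 0, 0],
    [0, 0, 0],
    [0, 0, 0],
    [0, 0, 0],
    [0, 0, 0]
  ],
  "hand": 0.4
}}

```text
clock: 15.3
tcp_pos: [0.5689, -0.0722, 0.0538]
orientation: [0.03, -3.141, -0.0]
contact_force: [-0.0, -0.1, -0.3]
grip_width: 0.0513
```

Request:
{"api": "carry_out", "payload": {
  "offset": [
    [0, 0, -0.03],
    [0, 0, -0.09],
    [0, 0, -0.16],
    [0, 0, -0.22],
    [0, 0, -0.24],
    [0, 0, -0.24]
  ],
  "turn": [
    [0, 0, 0],
    [0, 0, 0],
    [0, 0, 0],
    [0, 0, 0],
    [0, 0, 0],
    [0, 0, 0]
  ]
}}

```text
clock: 15.9
tcp_pos: [0.57, -0.0724, 0.1762]
orientation: [-0.03, 3.137, 0.0]
contact_force: [0.3, 0.6, 0.0]
grip_width: 0.0513
```

```bash
python3 -c "
from h import *
o=r.get_obs();print(o['tcp_pos'],o['grip_width'])
g=imaging.grab_frame('scene');save(g,'rel2.png',(260,150,370,260),5)
for d in outline_of('prop_1','scene'):
  v,u=np.nonzero(d['region']);print(round(d['score'],2),u.min(),u.max(),v.min(),v.max())
"
```

```text
[ 0.57   -0.0724  0.1762] 0.05129042777467898
0.89 303 322 176 239
0.64 199 219 202 251
0.62 403 490 145 206
```

View pics/rel2.png

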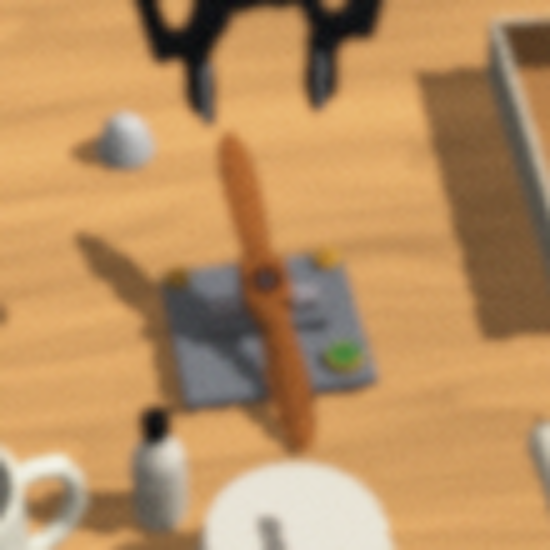

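The hub moved about 3.5 mm to (267,279), which matches the centred prediction (v 205.4 against 205.2). The +x blade dropped again, with tips at v 176 and 239, so this propeller is the bad one and goes to the carton.

```bash
python3 - <<'E'
from h import *
R=tilt(91,22.5)
T=np.array([.5772,-.0722,.0545]); plan(T-.08*R[:,2],Rt=R)
E
```

```text
offset [-0.0792 -0.0017  0.0898] turn [-0.0047  0.2612  0.0012] rows>= 3.0 clock 16.0
```

Request:
{"api": "carry_out", "payload": {
  "offset": [
    [-0.02, 0, 0.0],
    [-0.04, 0, 0.02],
    [-0.06, 0, 0.05],
    [-0.079, 0, 0.08],
    [-0.079, 0, 0.09],
    [-0.079, 0, 0.09],
    [-0.079, 0, 0.09]
  ],
  "turn": [
    [0, 0.07, 0],
    [0, 0.14, 0],
    [0, 0.2, 0],
    [0, 0.26, 0],
    [0, 0.26, 0],
    [0, 0.26, 0],
    [0, 0.26, 0]
  ]
}}

```text
clock: 16.7
tcp_pos: [0.6074, -0.072, 0.1289]
orientation: [0.025, -2.752, 0.005]
contact_force: [0.0, -0.7, 0.8]
grip_width: 0.0511
```

```bash
python3 - <<'E'
from h import *
print(r.get_obs()["tcp_pos"])
R=tilt(91,22.5); T=np.array([.5772,-.0722,.0545]); plan(T,Rt=R)
E
```

```text
[ 0.6074 -0.072   0.1289]
offset [-0.0007  0.0007  0.1606] turn [-0.0048  0.0018 -0.0004] rows>= 2.0 clock 16.7
```

Request:
{"api": "carry_out", "payload": {
  "offset": [
    [0, 0, 0.05],
    [0, 0, 0.1],
    [0, 0, 0.13],
    [0, 0, 0.15],
    [0, 0, 0.161],
    [0, 0, 0.161]
  ],
  "turn": [
    [0, 0, 0],
    [0, 0, 0],
    [0, 0, 0],
    [0, 0, 0],
    [0, 0, 0],
    [0, 0, 0]
  ]
}}

```text
clock: 17.3
tcp_pos: [0.5777, -0.0721, 0.0546]
orientation: [0.026, -2.752, 0.005]
contact_force: [0.3, -1.2, 0.3]
grip_width: 0.051
```

Request:
{"api": "carry_out", "payload": {
  "offset": [
    [0, 0, 0],
    [0, 0, 0],
    [0, 0, 0],
    [0, 0, 0],
    [0, 0, 0],
    [0, 0, 0]
  ],
  "turn": [
    [0, 0, 0],
    [0, 0, 0],
    [0, 0, 0],
    [0, 0, 0],
    [0, 0, 0],
    [0, 0, 0]
  ],
  "hand": 1
}}

```text
clock: 17.9
tcp_pos: [0.5786, -0.0722, 0.055]
orientation: [0.026, -2.753, 0.005]
contact_force: [1.8, 0.2, 5.5]
grip_width: 0.0273
```

Request:
{"api": "carry_out", "payload": {
  "offset": [
    [0, 0, -0.05],
    [0, 0, -0.12],
    [0.04, 0, -0.18],
    [0.08, 0, -0.22],
    [0.1, 0, -0.22],
    [0.1, 0, -0.22],
    [0.1, 0, -0.22]
  ],
  "turn": [
    [0, 0, 0],
    [0, -0.06, 0],
    [0, -0.14, 0],
    [0, -0.2, 0],
    [0, -0.26, 0],
    [0, -0.26, 0],
    [0, -0.26, 0]
  ]
}}

```text
clock: 18.6
tcp_pos: [0.5727, -0.072, 0.1752]
orientation: [0.03, -3.14, -0.001]
contact_force: [0.9, 0.1, -1.3]
grip_width: 0.0274
```

```bash
python3 - <<'E'
from h import *
o=r.get_obs();print(o["tcp_pos"],o["contact_force"],o["grip_width"])
plan([.48,.172,.15],yaw=87)
E
```

```text
[ 0.5727 -0.072   0.1752] [ 0.9149  0.0698 -1.2502] 0.027443682108826035
offset [0.1759 0.4915 0.0508] turn [ 0.0003 -0.0007  0.0477] rows>= 6.0 clock 18.6
```

Request:
{"api": "carry_out", "payload": {
  "offset": [
    [0.03, 0.08, 0],
    [0.06, 0.16, 0],
    [0.09, 0.25, 0],
    [0.12, 0.34, 0.01],
    [0.15, 0.42, 0.03],
    [0.176, 0.497, 0.05],
    [0.176, 0.497, 0.05],
    [0.176, 0.497, 0.05]
  ],
  "turn": [
    [0, 0, 0.01],
    [0, 0, 0.02],
    [0, 0, 0.03],
    [0, 0, 0.04],
    [0, 0, 0.048],
    [0, 0, 0.048],
    [0, 0, 0.048],
    [0, 0, 0.048]
  ]
}}

```text
clock: 19.4
tcp_pos: [0.4806, 0.1759, 0.1491]
orientation: [-0.078, -3.139, 0.002]
contact_force: [0.3, -1.8, 0.2]
grip_width: 0.0266
```

```bash
python3 - <<'E'
from h import *
o=r.get_obs();print(o["tcp_pos"],o["contact_force"],o["grip_width"])
plan([.48,.175,.028],yaw=86.5)
E
```

```text
[0.4806 0.1759 0.1491] [ 0.2939 -1.7569  0.163 ] 0.02657819437528319
offset [ 0.0007 -0.0014  0.2422] turn [-0.0009 -0.0012  0.0076] rows>= 3.0 clock 19.4
```

Request:
{"api": "carry_out", "payload": {
  "offset": [
    [0, 0, 0.06],
    [0, 0, 0.12],
    [0, 0, 0.18],
    [0, 0, 0.22],
    [0, 0, 0.235],
    [0, 0, 0.244],
    [0, 0, 0.246],
    [0, 0, 0.246]
  ],
  "turn": [
    [0, 0, 0.007],
    [0, 0, 0.007],
    [0, 0, 0.007],
    [0, 0, 0.007],
    [0, 0, 0.007],
    [0, 0, 0.007],
    [0, 0, 0.007],
    [0, 0, 0.007]
  ]
}}

```text
clock: 20.2
tcp_pos: [0.4814, 0.1745, 0.0279]
orientation: [0.1, 3.139, 0.001]
contact_force: [0.0, -0.4, -0.4]
grip_width: 0.0271
```

Request:
{"api": "carry_out", "payload": {
  "offset": [
    [0, 0, 0.002],
    [0, 0, 0.004],
    [0, 0, 0.006],
    [0, 0, 0.006]
  ],
  "turn": [
    [0, 0, 0],
    [0, 0, 0],
    [0, 0, 0],
    [0, 0, 0]
  ]
}}

```text
clock: 20.6
tcp_pos: [0.4807, 0.1749, 0.0245]
orientation: [0.099, 3.14, 0.001]
contact_force: [-1.3, -0.4, 3.5]
grip_width: 0.0274
```

Request:
{"api": "carry_out", "payload": {
  "offset": [
    [0, 0, 0],
    [0, 0, 0],
    [0, 0, 0],
    [0, 0, 0],
    [0, 0, 0],
    [0, 0, 0]
  ],
  "turn": [
    [0, 0, 0],
    [0, 0, 0],
    [0, 0, 0],
    [0, 0, 0],
    [0, 0, 0],
    [0, 0, 0]
  ],
  "hand": 0.45
}}

```text
clock: 21.2
tcp_pos: [0.4806, 0.1746, 0.0241]
orientation: [-0.1, -3.14, 0.0]
contact_force: [0.6, -0.9, 1.1]
grip_width: 0.0468
```

Request:
{"api": "carry_out", "payload": {
  "offset": [
    [0, 0, -0.03],
    [0, 0, -0.09],
    [0, 0, -0.16],
    [0, 0, -0.22],
    [0, 0, -0.25],
    [0, 0, -0.25]
  ],
  "turn": [
    [0, 0, 0],
    [0, 0, 0],
    [0, 0, 0],
    [0, 0, 0],
    [0, 0, 0],
    [0, 0, 0]
  ]
}}

```text
clock: 21.8
tcp_pos: [0.482, 0.1752, 0.1514]
orientation: [0.099, 3.136, 0.004]
contact_force: [-0.4, -0.1, 0.1]
grip_width: 0.0468
```

```bash
python3 - <<'E'
from h import *
o=r.get_obs();print(o["tcp_pos"],o["contact_force"],o["grip_width"])
g=imaging.grab_frame("scene")
for d in outline_of('prop_1','scene'):
  print(round(d['score'],2),rect(g,d["region"],.012),np.mean(np.nonzero(d['region']),1))
plan([.56,-.364,.15],yaw=79.5)
E
```

```text
[0.482  0.1752 0.1514] [-0.3979 -0.0887  0.0776] 0.04678734700943558
0.67 {'c': array([ 562.3, -363.5]), 'size': array([ 28.3, 191.4]), 'long': np.float32(-9.8), 'mean': array([ 565.1, -364. ]), 'pca': 168.7, 'n': 365} [225.1096 209.9726]
0.56 {'c': array([474.6, 172.6]), 'size': array([ 30.1, 180.4]), 'long': np.float32(-1.5), 'mean': array([484.3, 172.1]), 'pca': 178.8, 'n': 302} [185.2185 385.1755]
offset [-0.227  -1.0649 -0.0025] turn [ 0.0001 -0.      0.08  ] rows>= 11.0 clock 21.9
```

Request:
{"api": "carry_out", "payload": {
  "offset": [
    [-0.015, -0.08, 0],
    [-0.03, -0.16, 0],
    [-0.045, -0.25, 0],
    [-0.06, -0.34, 0],
    [-0.08, -0.43, 0],
    [-0.1, -0.52, 0],
    [-0.12, -0.6, 0],
    [-0.14, -0.68, 0]
  ],
  "turn": [
    [0, 0, 0.01],
    [0, 0, 0.02],
    [0, 0, 0.03],
    [0, 0, 0.04],
    [0, 0, 0.05],
    [0, 0, 0.06],
    [0, 0, 0.07],
    [0, 0, 0.08]
  ],
  "hand": 0.2
}}

```text
clock: 22.7
tcp_pos: [0.528, -0.1708, 0.1474]
orientation: [-0.289, -3.125, -0.0]
contact_force: [0.8, 0.0, -0.1]
grip_width: 0.0683
```

```bash
python3 - <<'E'
from h import *
print(r.get_obs()["tcp_pos"],r.get_obs()["grip_width"])
plan([.5565,-.365,.14],yaw=79.5)
E
```

```text
[ 0.528  -0.1708  0.1474] 0.06833778933956419
offset [-0.1273 -0.3713  0.0145] turn [-0.0002 -0.0019 -0.0006] rows>= 4.0 clock 22.7
```

Request:
{"api": "carry_out", "payload": {
  "offset": [
    [-0.03, -0.08, 0],
    [-0.06, -0.16, 0.0],
    [-0.085, -0.25, 0.01],
    [-0.11, -0.33, 0.015],
    [-0.127, -0.371, 0.015],
    [-0.127, -0.371, 0.015],
    [-0.127, -0.371, 0.015],
    [-0.127, -0.371, 0.015]
  ],
  "turn": [
    [0, 0, 0],
    [0, 0, 0],
    [0, 0, 0],
    [0, 0, 0],
    [0, 0, 0],
    [0, 0, 0],
    [0, 0, 0],
    [0, 0, 0]
  ]
}}

```text
clock: 23.5
tcp_pos: [0.5574, -0.3612, 0.1404]
orientation: [-0.285, -3.127, -0.003]
contact_force: [-0.8, 0.1, 1.1]
grip_width: 0.0685
```

```bash
python3 - <<'E'
from h import *
print(r.get_obs()["tcp_pos"],r.get_obs()["grip_width"])
plan([.5565,-.365,.0185],yaw=79.5)
E
```

```text
[ 0.5574 -0.3612  0.1404] 0.06850189360161786
offset [-0.0001 -0.0081  0.2437] turn [ 0.001  -0.0013  0.001 ] rows>= 3.0 clock 23.5
```

Request:
{"api": "carry_out", "payload": {
  "offset": [
    [0, -0.004, 0.06],
    [0, -0.006, 0.12],
    [0, -0.006, 0.18],
    [0, -0.006, 0.22],
    [0, -0.006, 0.235],
    [0, -0.006, 0.243],
    [0, -0.006, 0.243],
    [0, -0.006, 0.243]
  ],
  "turn": [
    [0, 0, 0],
    [0, 0, 0],
    [0, 0, 0],
    [0, 0, 0],
    [0, 0, 0],
    [0, 0, 0],
    [0, 0, 0],
    [0, 0, 0]
  ]
}}

```text
clock: 24.3
tcp_pos: [0.5578, -0.3663, 0.0213]
orientation: [0.287, 3.127, -0.001]
contact_force: [0.2, 0.5, 0.6]
grip_width: 0.0685
```

Request:
{"api": "carry_out", "payload": {
  "offset": [
    [0, 0, 0],
    [0, 0, 0],
    [0, 0, 0],
    [0, 0, 0],
    [0, 0, 0],
    [0, 0, 0],
    [0, 0, 0],
    [0, 0, 0]
  ],
  "turn": [
    [0, 0, 0],
    [0, 0, 0],
    [0, 0, 0],
    [0, 0, 0],
    [0, 0, 0],
    [0, 0, 0],
    [0, 0, 0],
    [0, 0, 0]
  ],
  "hand": 1
}}

```text
clock: 25.1
tcp_pos: [0.5574, -0.3664, 0.0208]
orientation: [0.288, 3.128, -0.0]
contact_force: [-1.3, -0.1, 5.8]
grip_width: 0.0272
```

Request:
{"api": "carry_out", "payload": {
  "offset": [
    [0, 0, -0.02],
    [0, 0, -0.06],
    [0, 0, -0.12],
    [0, 0, -0.18],
    [0, 0, -0.22],
    [0, 0, -0.24],
    [0, 0, -0.24]
  ],
  "turn": [
    [0, 0, 0],
    [0, 0, 0],
    [0, 0, 0],
    [0, 0, 0],
    [0, 0, 0],
    [0, 0, 0],
    [0, 0, 0]
  ]
}}

```text
clock: 25.8
tcp_pos: [0.5576, -0.3665, 0.1416]
orientation: [0.287, 3.126, -0.001]
contact_force: [-0.4, -0.1, -1.0]
grip_width: 0.0272
```

```bash
python3 - <<'E'
from h import *
print(r.get_obs()["tcp_pos"],r.get_obs()["grip_width"])
plan([.571,-.0725,.1],yaw=91)
E
```

```text
[ 0.5576 -0.3665  0.1416] 0.0271887783968759
offset [0.0811 0.5831 0.0826] turn [-0.0006  0.0015 -0.1339] rows>= 6.0 clock 25.8
```

Request:
{"api": "carry_out", "payload": {
  "offset": [
    [0.01, 0.09, 0],
    [0.02, 0.18, 0],
    [0.035, 0.27, 0],
    [0.05, 0.36, 0.0],
    [0.06, 0.45, 0.02],
    [0.07, 0.53, 0.05],
    [0.08, 0.583, 0.08],
    [0.08, 0.583, 0.08]
  ],
  "turn": [
    [0, 0, -0.02],
    [0, 0, -0.04],
    [0, 0, -0.06],
    [0, 0, -0.08],
    [0, 0, -0.1],
    [0, 0, -0.12],
    [0, 0, -0.134],
    [0, 0, -0.134]
  ]
}}

```text
clock: 26.6
tcp_pos: [0.5686, -0.0659, 0.0966]
orientation: [0.041, -3.135, -0.005]
contact_force: [-0.7, -0.6, -1.0]
grip_width: 0.027
```

```bash
python3 - <<'E'
from h import *
print(r.get_obs()["tcp_pos"],r.get_obs()["grip_width"])
plan([.5718,-.0725,.056],yaw=91)
E
```

```text
[ 0.5686 -0.0659  0.0966] 0.02695636821051283
offset [-0.0066 -0.0136  0.0812] turn [ 0.002  -0.0042  0.0057] rows>= 1.0 clock 26.6
```

Request:
{"api": "carry_out", "payload": {
  "offset": [
    [0, 0, 0.03],
    [0, 0, 0.05],
    [0, 0, 0.05],
    [0, 0, 0.05]
  ],
  "turn": [
    [0, 0, 0],
    [0, 0, 0],
    [0, 0, 0],
    [0, 0, 0]
  ]
}}

```text
clock: 27.0
tcp_pos: [0.5704, -0.0735, 0.0746]
orientation: [0.025, -3.141, 0.001]
contact_force: [0.6, -0.7, -0.0]
grip_width: 0.0269
```

```bash
python3 - <<'E'
from h import *
print(r.get_obs()["tcp_pos"],r.get_obs()["grip_width"])
plan([.5718,-.0725,.056],yaw=91)
E
```

```text
[ 0.5704 -0.0735  0.0746] 0.0269480134560695
offset [-0.0028  0.002   0.0373] turn [-0.0003 -0.0007 -0.0012] rows>= 1.0 clock 27.0
```

Request:
{"api": "carry_out", "payload": {
  "offset": [
    [-0.003, 0.002, 0.02],
    [-0.003, 0.002, 0.03],
    [-0.003, 0.002, 0.036],
    [-0.003, 0.002, 0.036],
    [-0.003, 0.002, 0.036]
  ],
  "turn": [
    [0, 0, 0],
    [0, 0, 0],
    [0, 0, 0],
    [0, 0, 0],
    [0, 0, 0]
  ]
}}

```text
clock: 27.5
tcp_pos: [0.5723, -0.0712, 0.0571]
orientation: [0.028, -3.141, 0.0]
contact_force: [0.5, 0.1, -0.1]
grip_width: 0.0274
```

Request:
{"api": "carry_out", "payload": {
  "offset": [
    [0, 0, 0.002],
    [0, 0, 0.002]
  ],
  "turn": [
    [0, 0, 0],
    [0, 0, 0]
  ]
}}

```text
clock: 27.7
tcp_pos: [0.5724, -0.0711, 0.0562]
orientation: [-0.028, 3.141, 0.0]
contact_force: [0.2, -0.6, -0.6]
grip_width: 0.0273
```

Request:
{"api": "carry_out", "payload": {
  "offset": [
    [0.0, 0, 0.002],
    [0.0, 0, 0.002]
  ],
  "turn": [
    [0, 0, 0],
    [0, 0, 0]
  ]
}}

```text
clock: 27.9
tcp_pos: [0.5723, -0.0711, 0.0551]
orientation: [-0.028, 3.141, 0.0]
contact_force: [-0.6, -0.8, -0.6]
grip_width: 0.0274
```

Request:
{"api": "carry_out", "payload": {
  "offset": [
    [0.001, 0, 0.001],
    [0.001, 0, 0.001]
  ],
  "turn": [
    [0, 0, 0],
    [0, 0, 0]
  ]
}}

```text
clock: 28.1
tcp_pos: [0.572, -0.0711, 0.0548]
orientation: [-0.028, 3.141, 0.0]
contact_force: [1.1, -0.6, 1.2]
grip_width: 0.0271
```

Request:
{"api": "carry_out", "payload": {
  "offset": [
    [0, 0, 0],
    [0, 0, 0],
    [0, 0, 0],
    [0, 0, 0],
    [0, 0, 0],
    [0, 0, 0],
    [0, 0, 0],
    [0, 0, 0]
  ],
  "turn": [
    [0, 0, 0],
    [0, 0, 0],
    [0, 0, 0],
    [0, 0, 0],
    [0, 0, 0],
    [0, 0, 0],
    [0, 0, 0],
    [0, 0, 0]
  ],
  "hand": 0.4
}}

```text
clock: 28.9
tcp_pos: [0.5718, -0.0712, 0.0546]
orientation: [0.028, -3.141, -0.0]
contact_force: [1.2, -0.4, -0.1]
grip_width: 0.0514
```

Request:
{"api": "carry_out", "payload": {
  "offset": [
    [0, 0, -0.03],
    [0, 0, -0.09],
    [0, 0, -0.16],
    [0, 0, -0.22],
    [0, 0, -0.24],
    [0, 0, -0.24]
  ],
  "turn": [
    [0, 0, 0],
    [0, 0, 0],
    [0, 0, 0],
    [0, 0, 0],
    [0, 0, 0],
    [0, 0, 0]
  ]
}}

```text
clock: 29.5
tcp_pos: [0.5729, -0.0713, 0.1769]
orientation: [-0.027, 3.137, 0.0]
contact_force: [-0.4, 1.7, -1.2]
grip_width: 0.0511
```

```bash
python3 -c "
from h import *
o=r.get_obs();print(o['tcp_pos'],o['grip_width'])
g=imaging.grab_frame('scene');save(g,'rel3.png',(260,150,370,260),5)
for d in outline_of('prop_1','scene'):
  v,u=np.nonzero(d['region']);print(round(d['score'],2),u.min(),u.max(),v.min(),v.max())
"
```

```text
[ 0.5729 -0.0713  0.1769] 0.05110118368495976
0.81 305 320 185 230
0.78 375 395 165 201
0.44 279 289 173 183
0.25 292 334 199 231
```

View pics/rel3.png

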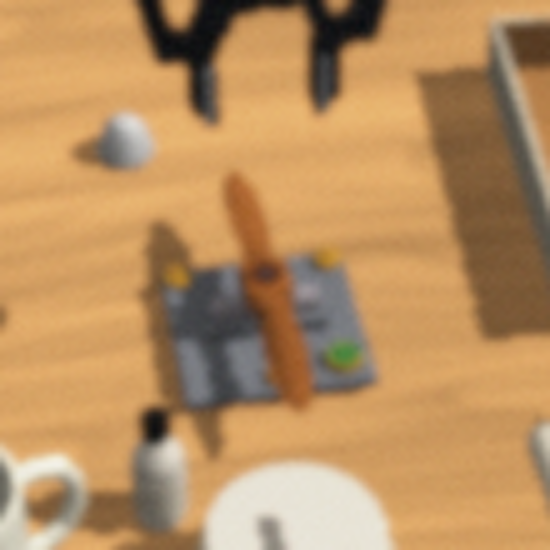

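It is level: the tips are at v 185 and 230, against 184 and 231 predicted for level. The second propeller is sound, so I lift it and take it to the tray.

Request:
{"api": "carry_out", "payload": {
  "offset": [
    [0, 0, 0.06],
    [0, 0, 0.12],
    [0, 0, 0.17],
    [0, 0, 0.21],
    [0, 0, 0.23],
    [0, 0, 0.24],
    [0, 0, 0.24]
  ],
  "turn": [
    [0, 0, 0],
    [0, 0, 0],
    [0, 0, 0],
    [0, 0, 0],
    [0, 0, 0],
    [0, 0, 0],
    [0, 0, 0]
  ]
}}

```text
clock: 30.3
tcp_pos: [0.5713, -0.0712, 0.0539]
orientation: [0.028, -3.14, 0.0]
contact_force: [0.6, -0.1, 0.3]
grip_width: 0.0511
```

Request:
{"api": "carry_out", "payload": {
  "offset": [
    [0, 0, 0],
    [0, 0, 0],
    [0, 0, 0],
    [0, 0, 0],
    [0, 0, 0],
    [0, 0, 0]
  ],
  "turn": [
    [0, 0, 0],
    [0, 0, 0],
    [0, 0, 0],
    [0, 0, 0],
    [0, 0, 0],
    [0, 0, 0]
  ],
  "hand": 1
}}

```text
clock: 30.9
tcp_pos: [0.5726, -0.0712, 0.0556]
orientation: [-0.028, 3.14, 0.0]
contact_force: [0.0, -0.6, 6.6]
grip_width: 0.0269
```

Request:
{"api": "carry_out", "payload": {
  "offset": [
    [0, 0, -0.02],
    [0, 0, -0.06],
    [0, 0, -0.12],
    [0, 0, -0.18],
    [0, 0, -0.2],
    [0, 0, -0.2]
  ],
  "turn": [
    [0, 0, 0],
    [0, 0, 0],
    [0, 0, 0],
    [0, 0, 0],
    [0, 0, 0],
    [0, 0, 0]
  ]
}}

```text
clock: 31.5
tcp_pos: [0.5727, -0.0712, 0.1563]
orientation: [-0.028, 3.138, 0.0]
contact_force: [0.5, 0.4, -0.4]
grip_width: 0.0268
```

```bash
python3 -c "
from h import *
o=r.get_obs();print(o['tcp_pos'],o['grip_width'])
plan([.465,.38,.15],yaw=93)
"
```

```text
[ 0.5727 -0.0712  0.1563] 0.026821152978388024
offset [0.1995 0.906  0.0121] turn [ 0.0001  0.0023 -0.0231] rows>= 10.0 clock 31.5
```

Request:
{"api": "carry_out", "payload": {
  "offset": [
    [0.015, 0.08, 0],
    [0.035, 0.17, 0],
    [0.055, 0.26, 0],
    [0.075, 0.35, 0],
    [0.095, 0.43, 0],
    [0.11, 0.51, 0],
    [0.125, 0.58, 0],
    [0.13, 0.6, 0]
  ],
  "turn": [
    [0, 0, 0],
    [0, 0, 0],
    [0, 0, -0.01],
    [0, 0, -0.01],
    [0, 0, -0.02],
    [0, 0, -0.02],
    [0, 0, -0.02],
    [0, 0, -0.02]
  ]
}}

```text
clock: 32.3
tcp_pos: [0.4989, 0.2324, 0.153]
orientation: [0.085, -3.138, -0.001]
contact_force: [0.3, 0.0, -1.3]
grip_width: 0.0272
```

```bash
python3 -c "
from h import *
o=r.get_obs();print(o['tcp_pos'],o['grip_width'])
plan([.465,.38,.10],yaw=92.5)
"
```

```text
[0.4989 0.2324 0.153 ] 0.02720864240133905
offset [0.0514 0.2984 0.1063] turn [ 0.0006 -0.0019  0.0071] rows>= 4.0 clock 32.3
```

Request:
{"api": "carry_out", "payload": {
  "offset": [
    [0.015, 0.08, 0],
    [0.03, 0.16, 0],
    [0.045, 0.24, 0.03],
    [0.05, 0.29, 0.07],
    [0.05, 0.298, 0.1],
    [0.05, 0.298, 0.1],
    [0.05, 0.298, 0.1]
  ],
  "turn": [
    [0, 0, 0],
    [0, 0, 0],
    [0, 0, 0],
    [0, 0, 0],
    [0, 0, 0],
    [0, 0, 0],
    [0, 0, 0]
  ]
}}

```text
clock: 33.0
tcp_pos: [0.4699, 0.3729, 0.1039]
orientation: [0.071, -3.14, 0.004]
contact_force: [0.0, -0.2, -0.5]
grip_width: 0.0272
```

```bash
python3 -c "
from h import *
o=r.get_obs();print(o['tcp_pos'],o['grip_width'])
plan([.465,.38,.0275],yaw=92.5)
"
```

```text
[0.4699 0.3729 0.1039] 0.02723678287520152
offset [0.009  0.0151 0.1528] turn [-0.0016 -0.0007  0.0012] rows>= 2.0 clock 33.0
```

Request:
{"api": "carry_out", "payload": {
  "offset": [
    [0.005, 0.005, 0.05],
    [0.005, 0.01, 0.1],
    [0.005, 0.01, 0.13],
    [0.005, 0.01, 0.146],
    [0.005, 0.01, 0.152],
    [0.005, 0.01, 0.152],
    [0.005, 0.01, 0.152]
  ],
  "turn": [
    [0, 0, 0],
    [0, 0, 0],
    [0, 0, 0],
    [0, 0, 0],
    [0, 0, 0],
    [0, 0, 0],
    [0, 0, 0]
  ]
}}

```text
clock: 33.7
tcp_pos: [0.4674, 0.3804, 0.0296]
orientation: [-0.074, 3.14, 0.002]
contact_force: [-0.0, -0.6, -0.3]
grip_width: 0.0274
```

Request:
{"api": "carry_out", "payload": {
  "offset": [
    [0, 0, 0.002],
    [0, 0, 0.003],
    [0, 0, 0.003]
  ],
  "turn": [
    [0, 0, 0],
    [0, 0, 0],
    [0, 0, 0]
  ]
}}

```text
clock: 34.0
tcp_pos: [0.4667, 0.3803, 0.0273]
orientation: [-0.075, 3.14, 0.0]
contact_force: [0.6, -0.7, -0.1]
grip_width: 0.0273
```

Request:
{"api": "carry_out", "payload": {
  "offset": [
    [0, 0, 0.002],
    [0, 0, 0.002]
  ],
  "turn": [
    [0, 0, 0],
    [0, 0, 0]
  ]
}}

```text
clock: 34.2
tcp_pos: [0.4668, 0.3804, 0.0267]
orientation: [-0.075, 3.141, 0.001]
contact_force: [-1.3, -1.2, 4.8]
grip_width: 0.0272
```

Request:
{"api": "carry_out", "payload": {
  "offset": [
    [0, 0, 0],
    [0, 0, 0],
    [0, 0, 0],
    [0, 0, 0],
    [0, 0, 0],
    [0, 0, 0]
  ],
  "turn": [
    [0, 0, 0],
    [0, 0, 0],
    [0, 0, 0],
    [0, 0, 0],
    [0, 0, 0],
    [0, 0, 0]
  ],
  "hand": 0.4
}}

```text
clock: 34.8
tcp_pos: [0.4667, 0.3801, 0.0261]
orientation: [0.075, -3.141, 0.0]
contact_force: [0.6, -0.4, -0.6]
grip_width: 0.0516
```

Request:
{"api": "carry_out", "payload": {
  "offset": [
    [0, 0, -0.03],
    [0, 0, -0.09],
    [0, 0, -0.17],
    [0, 0, -0.25],
    [0, 0, -0.33],
    [0, 0, -0.36],
    [0, 0, -0.36],
    [0, 0, -0.36]
  ],
  "turn": [
    [0, 0, 0],
    [0, 0, 0],
    [0, 0, 0],
    [0, 0, 0],
    [0, 0, 0],
    [0, 0, 0],
    [0, 0, 0],
    [0, 0, 0]
  ]
}}

```text
clock: 35.6
tcp_pos: [0.4662, 0.3798, 0.2057]
orientation: [0.075, -3.14, 0.001]
contact_force: [-0.1, -0.4, -0.7]
grip_width: 0.0511
```

```bash
python3 -c "
from h import *
o=r.get_obs();print(o['tcp_pos'],o['grip_width'])
g=imaging.grab_frame('scene');save(g,'end.png',(120,120,520,320),2)
for d in outline_of('prop_1','scene'):
  if d['score']>.4: print(round(d['score'],2),rect(g,d['region'],.013))
"
```

```text
[0.4662 0.3798 0.2057] 0.05114456545047321
0.7 {'c': array([465.9, 380. ]), 'size': array([ 35.6, 191.9]), 'long': np.float32(-2.3), 'mean': array([473.2, 379.6]), 'pca': -177.5, 'n': 272}
0.52 {'c': array([476.8, 172.9]), 'size': array([169.6,  31. ]), 'long': np.float32(0.1), 'mean': array([488.4, 172.3]), 'pca': 179.1, 'n': 240}
```

View pics/end.png

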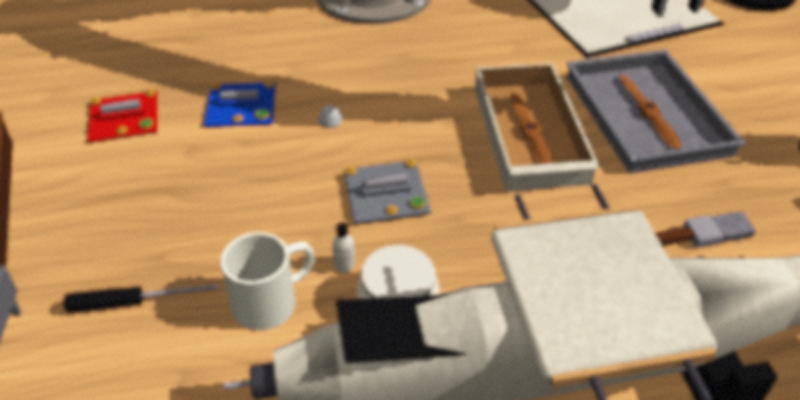

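The picture shows one propeller in the carton at (530,128) and one flat in the tray at (650,110). The bystanders look unmoved and the arm is clear, so I hand in.

```bash
python3 -c "
from bench import r
print(r.hand_in())"
```

```text
the job is handed in; nothing more can be done
None
```

I tested both propellers on the grey stand, put each one away, and handed the job in at about 36 s; no verdict is reported.

- **First propeller (bad, in the carton):** It dropped its +x blade. The picture put its hub about 3 mm off the edge, so I regrasped it and laid it again about 3.5 mm toward -x. The same blade dropped again, to about 23°. I then set it down in the white carton.
- **Second propeller (sound, in the tray):** It stayed level the first time, with its tips within about 1.5 px of where a level propeller should show. I set it flat on the floor of the grey tray.

**Last checks:** The final picture shows one propeller lying in the carton and the other flat in the tray. The gripper is open and clear, and the other things look unmoved. I did not measure the bystanders' positions again.

**One disagreement:** The two cameras differed by about 3 mm in x at the stand, so the exact hub offset in the first test is uncertain. By either camera's reading, at least one of the two layings was within about 1 mm of centre, so the result does not depend on it.

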